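Angle a guide rail past the clamp pillar into its measuring nest

TASK

Load the silver steel guide rail into the blue measuring nest by pushing it over the granite with the fingertips: push its ends in turn so that it angles past the clamp pillar, and finish with it lying behind the pillar, its long side flat against the fence and its end up against the end stop beside the pillar. Only slide it, never pinch, lift or tip it, and leave everything else on the plate where it stands.

Things in the scene. Friction and masses are not known exactly. Their poses are not given: they have to be found in the camera images.
- rail: loose silver steel linear-guide rail lying on the granite, 240 mm long, 23 mm wide, 22 mm high, with four black screw holes in its top; about 0.6 to 0.95 kg, friction on the granite about 0.5 to 0.7. Origin at the centre of its underside; its y axis runs along its length, its x axis across, z up. The two ends are alike and either may point either way
- nest: blue-anodised measuring nest bolted to the granite (it does not move). Origin on the granite at the fence's front face; +y runs along the fence away from the end stop, -x points out of the bay towards the robot's side, z up. Fence: y -145 to 205 mm, x 0 to 25 mm, 20 mm high. The bay in front of it is open towards -x but for the clamp pillar
- end_stop (a point): foot of the end stop's face, on the fence line, at x = 0, y = -120 mm in the nest's frame (axes as the nest). The block stands out from the fence to x = -36 mm, reaches back to y = -145 mm and is 24 mm high
- end_clamp (a point): foot of the end-clamp block's face, at x = 0, y = 180 mm in the nest's frame (axes as the nest). The block spans y 180 to 205 mm, x 0 to -36 mm, 30 mm high; its thumbscrew spindle, 8 mm thick, sticks 6 mm into the bay at x = -11.5 mm, 15 mm up. Only 220 mm lie open between it and the pillar, less than the rail's length, so the rail enters at an angle
- post (a point): foot of the clamp pillar, part of the nest: steel post 20 mm thick, 80 mm high (94 with its knob), at x = -50, y = -50 mm in the nest's frame, leaving 40 mm to the fence. Its yellow arm, 58 to 83 mm up, is swung out of the way: it reaches 66 mm away from the fence and towards the end stop's side; a plunger at its end hangs down to 34 mm above the granite, its knob is 100 mm up
- seat (a point): the point on the granite where the centre of the rail's underside lies when the rail is seated: x = -11.5, y = 0 mm in the nest's frame, axes as the nest
- ref_ball: bystander: 25 mm steel reference ball on a dark round stand, 32 mm in diameter, 53 mm high in all, in front of the end stop. Origin at the centre of its underside
- bracket: bystander: U-shaped aluminium bracket, 50 x 130 mm, 70 mm high. Origin at the centre of its underside
- ring_gauge: bystander: steel ring gauge, 90 mm outside, 60 mm inside, 24 mm high. Origin at the centre of its underside
- square: bystander: upright steel cylinder square, 50 mm in diameter, 90 mm high. Origin at the centre of its underside
- cleaner: bystander: white plastic bottle with a blue cap, 60 mm in diameter, 150 mm high. Origin at the centre of its underside
- screw: bystander: M8 cap screw standing on its head behind the fence, 13 mm in diameter, 38 mm high. Origin at the centre of its underside
- hex_key: bystander: steel hex key lying flat behind the fence, 90 x 26 mm, 6 mm thick. Origin in its long leg, on the granite
Not all that is in view belongs to the job. Several things have the shape of the rail; the one meant has the colours described above.

How it is judged (in metres and radians):
On the way:
1. the rail has come in to the opening (its centre within 75 mm of the fence) while at an angle of at least 5 degrees to it (angle between the y axis of rail and the y axis of nest, either way round above 0.09 rad and x of rail in the frame of nest above -0.075 m).
At the end, for the whole second after the job is handed in: the rail lies flat on the granite in the bay, at rest: its centre within 3 mm of the seated line at the fence and within 4 mm of the end stop's position along it, parallel to the fence within 1.7 degrees (x of rail in the frame of nest between -0.0145 and -0.0085 m and y of rail in the frame of nest between -0.004 and 0.004 m and angle between the y axis of rail and the y axis of nest, either way round below 0.03 rad and angle between rail's own z axis and vertical below 0.03 rad and height (world z) of rail below 0.003 m and linear speed of rail below 0.01 m/s); the robot touches nothing.
It fails at once if the rail is lifted off the granite by more than 6 mm (height (world z) of rail above 0.006 m).
It fails at once if the rail is tipped by more than 6 degrees (angle between rail's own z axis and vertical above 0.105 rad).
It fails at once if something else on the plate is shifted by more than 15 mm (distance of any of ref_ball, bracket, ring_gauge, square, cleaner, screw, hex_key from where it was at the start of the episode above 0.015 m).
It fails at once if the rail is pinched: the fingers straddle it and press on it (x of the grasp point in the frame of rail between -0.009 and 0.009 m and y of the grasp point in the frame of rail between -0.125 and 0.125 m and z of the grasp point in the frame of rail below 0.035 m and contact force between the fingers and rail above 15 N).
It also fails if it takes over 64 s, if anything falls off the work surface, if the arm or the gripper's body presses on something with over 40 N, if the wrist force passes 120 N, or if a joint passes its speed limit or range.

ROBOT

A 6-joint arm with a two-finger parallel gripper is mounted at the origin on the work surface. World frame = base frame: x ahead of the robot, y to its left, z up, the work surface at z = 0. Lengths are in mm, angles in rad, forces in N, time in s.
With the tool pointing down it reaches from about 275 to 750 mm from the base axis. Payload 10.2 kg.
Tool frame: the origin (TCP) lies on the front face of the gripper's body, between the roots of the fingers; the fingertips stand 73 mm ahead of it and the grasp point (between the pads) lies 54 mm ahead of it; z points along the fingers, y is the line along which they close (so a half turn about z gives the same grasp; the last joint's range is limited). The gripper opens to 85 mm and grips with 20 to 120 N. Pads are 22 mm wide; open, the fingers measure 114 mm over their backs; the gripper's body (76 mm by 85 mm) begins 54 mm behind the grasp point. The pads swing forward as they close: fully open they stand 13 mm farther back than shut.
Start: joints at [-1.351, 0.313, 1.498, -0, 1.331, -0.223], TCP at [224.936, -474.379, 303.894] pointing down, gripper open.
Joint ranges: [-2.94, 2.94], [-0.97, 2.17], [0.19, 2.56], [-1.23, 4.37], [0.02, 3.11], [-2.88, 2.88]. Speed limits (rad/s): [2.39, 2.39, 3.01, 3.14, 3.14, 3.14].

INTERFACE

Orientations are given as a unit quaternion [w, x, y, z].
In Python, from rig import * gives the robot as it stands.
- The arm moves only by the tool step_arm, never from a script. Its argument "plan" is a list of rows, each an object with "offset": the shift along the tool's x, y, z in cm, a list of three; "rot": the turn, a rotation vector about the tool's x, y, z in degrees, a list of three; "gripper": the finger opening in cm, from 0 to 8.54. In form: [{"offset": [x, y, z], "rot": [wx, wy, wz], "gripper": gripper}, ...]. A call has 1 to 12 rows; each row is the pose to reach, as a shift and turn from the pose commanded when the call began, along the tool's axes at that moment; what a row does not reach only later rows make up. A row lasts 1/10 s, in which the tool goes at most 50 mm and 8.59 degrees, less where a joint would pass 70% of its speed; a pose out of reach is approached as far as the arm can. A call with a gripper value outside its range is refused whole. The fingers move at their own pace and stop on an object; "squeeze" is the grip in N (left out, the last holds). Time passes only in rows, so rows that repeat a pose let the fingers close. It gives the time, the measured TCP pose, the force, the opening and the grip force at its end, in the units of the state.
- sense(): the state, without advancing time (a new reading comes with each control period).
- capture(name): name is "scene" or "top"; returns a dict with "color" (400x640x3 uint8, red, green, blue), "depth" (400x640 float32, mm along the optical axis (not along the pixel's ray), 0 where there is no reading), "vertical_fov" (degrees; the focal length in pixels is half the picture's height over the tangent of half this angle, whatever the lens; pixels are square), "cx", "cy" (the principal point, pixels), "k1" (the pictures are not rectified: a ray, as slopes to the right and down, at radius r is drawn at 1 + k1 r^2 times it, then the intrinsics apply), "rvec" (rotation vector, rad) and "tvec" (3), from world to camera coordinates, as OpenCV has them. Camera axes: x right, y down, z forward; pixel columns grow to the right and rows downward; lengths in mm; the calibration is good to about 2 mm. A picture is of the moment at which its call begins.
- finish_job(): hands the job in; it is judged then, once.
The state is a dict: "time_s": time; "joints": joint angles; "dq": joint speeds; "tau": joint torques, N m; "eef_pos": TCP position; "ee_rot": TCP orientation; "force": force on the tool from outside, world axes, zero at the start; "wrist_torque": the same for the moment, N m; "grip_width": opening from 0.0 (shut) to 1.0 (fully open); "grip_force": force on a finger pad.
Only numpy, scipy, OpenCV 4.12 (cv2) and the standard library are available. Lean on these libraries where they do the work, as an engineer would, in place of code of your own. Each camera call takes 0.05 s, during which the arm holds its last target. There are 200 camera calls.

## Working session

There is one attempt and no reset: what is moved stays moved. The work goes in short steps, Python scripts to look and compute and a tool call to move; the robot and the scene stay as the last step left them, time stands still between calls to the robot, and variables do not carry over. Pictures are saved under pics/ and viewed, at most 10 in all, crops included, and the job is handed in when it is done.

Besides the shell and the picture viewer there is one more tool, called by a JSON object that holds its "method" and its "body", one argument or row to a line. step_arm: Moves the arm, as the interface text tells. Its arguments: {"type":"object","properties":{"plan":{"type":"array"},"squeeze":{"type":"number"}},"required":["plan"]}

```bash
mkdir -p pics
cat > h.py <<'E'
from rig import *
import numpy as np, cv2
from scipy.spatial.transform import Rotation as R
def cam(n):
    c=capture(n); c['f']=200/np.tan(np.radians(c['vertical_fov'])/2); return c
def pix2w(c,uv,z=None,depth=None):
    uv=np.atleast_2d(uv).astype(float)
    K=np.array([[c['f'],0,c['cx']],[0,c['f'],c['cy']],[0,0,1]])
    n=cv2.undistortPoints(uv[:,None],K,np.array([c['k1'],0,0,0.]))[:,0]
    d=np.c_[n,np.ones(len(n))]; M=cv2.Rodrigues(np.array(c['rvec'],float))[0]; t=np.array(c['tvec'],float).ravel()
    o=-M.T@t; w=d@M
    if depth is not None: return o+w*np.asarray(depth)[:,None]
    return o+w*((z-o[2])/w[:,2])[:,None]
def save(c,n): cv2.imwrite('pics/'+n,c['color'][...,::-1])
E
python3 - <<'E'
from h import *
for n in('scene','top'):
    c=cam(n); save(c,n+'1.png'); print(n,c['f'],c['cx'],c['cy'],c['k1'],c['rvec'],c['tvec'])
s=sense(); print(s)
E
```

```text
scene 365.5143009818478 320.38292429596476 205.12140765018063 -0.023060944226464947 [ 2.13059964  0.98269258 -0.43888339] [-410.75964341 -235.31026242 1471.54169753]
top 507.1066214656741 327.1143416744994 204.21072376562068 -0.12796982931055845 [ 2.1035052  -2.1446157   0.19992289] [  48.47878394  535.94942429 1342.53467436]
{'time_s': 0.1, 'joints': array([-1.35137887e+00,  3.13390087e-01,  1.49831709e+00, -4.10968565e-06,
        1.33100295e+00, -2.23390800e-01]), 'dq': array([ 0.00030812, -0.00086343, -0.00136177, -0.00039217,  0.0015684 ,
        0.00033984]), 'tau': array([ 2.59043416e-03, -4.12896609e+01, -2.60142893e+01, -1.60088075e-04,
        3.02698267e-03, -6.95124768e-06]), 'eef_pos': array([ 224.91378851, -474.23304216,  303.41085635]), 'ee_rot': array([-5.58739680e-04,  9.75589805e-01,  2.19600136e-01, -8.85744688e-07]), 'force': array([-0.67573747, -0.30821332, -0.18456168]), 'wrist_torque': array([-0.02783527, -0.05387763, -0.03016919]), 'grip_force': 0.0, 'grip_width': 0.9967528599948764}
```

View pics/top1.png

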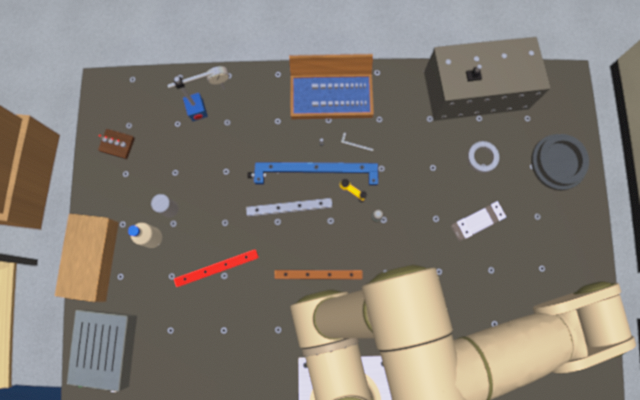

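View pics/scene1.png

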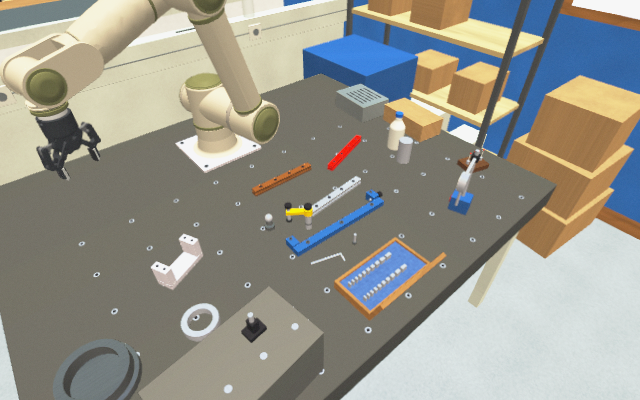

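The top view shows the silver rail from (247,211) to (332,203), the blue fence from (253,167) to (379,167), the end stop at right (373,175), the end clamp at left (258,174), the pillar near (345,186) and the ball at (378,214). Next I'll take a close crop and measure.

```bash
cat >> h.py <<'E'
def seg(c,kind,win):
    hsv=cv2.cvtColor(c['color'],cv2.COLOR_RGB2HSV).astype(int); H,S,V=hsv[...,0],hsv[...,1],hsv[...,2]
    m=((H>100)&(H<125)&(S>120)&(V>70)) if kind=='blue' else ((S<60)&(V>125))
    w=np.zeros_like(m); w[win[1]:win[3],win[0]:win[2]]=1; m=(m&w).astype(np.uint8)
    m=cv2.morphologyEx(m,cv2.MORPH_CLOSE,np.ones((5,5)))
    n,l,s,_=cv2.connectedComponentsWithStats(m); return l==1+np.argmax(s[1:,4])
E
python3 - <<'E'
from h import *
c=cam('top')
im=cv2.resize(c['color'][150:250,230:400],(0,0),fx=4.5,fy=4.5,interpolation=cv2.INTER_CUBIC)
cv2.imwrite('pics/crop1.png',im[...,::-1])
for k,w,z in(('blue',(240,150,395,195),20),('silver',(235,190,338,225),22)):
    m=seg(c,k,w); v,u=np.nonzero(m); W=pix2w(c,np.c_[u,v],z)[:,:2]
    r=cv2.minAreaRect(W.astype(np.float32)); print(k,len(u),r,cv2.boxPoints(r).round(1).tolist())
    (cx,cy),_,_=r
    d=c['depth'][v,u]; ok=d>0; P=pix2w(c,np.c_[u,v][ok],depth=d[ok]); print('z med',np.median(P[:,2]))
    if k=='blue':
        # column-wise edges: fence back
        for y0 in range(int(W[:,1].min()),int(W[:,1].max()),20):
            q=W[abs(W[:,1]-y0)<5]; print(y0,q[:,0].min().round(1),q[:,0].max().round(1))
E
```

```text
blue 1351 ((633.4959716796875, 69.09596252441406), (350.0330810546875, 61.46792221069336), 88.3535385131836) [[597.7000122070312, -105.0], [659.2000122070312, -106.69999694824219], [669.2000122070312, 243.1999969482422], [607.7999877929688, 244.89999389648438]]
z med 20.602848307802105
-106 598.0 656.6
-86 598.2 659.9
-66 633.6 660.3
-46 634.0 660.6
-26 634.4 661.0
-6 634.8 661.4
14 635.1 661.8
34 638.5 662.2
54 638.8 662.6
74 639.2 663.0
94 639.6 663.4
114 640.0 663.8
134 640.4 664.2
154 640.9 664.6
174 641.3 665.0
194 641.7 665.5
214 610.1 665.9
234 607.4 666.3
silver 848 ((537.3285522460938, 146.28021240234375), (28.091453552246094, 241.41171264648438), 5.003154277801514) [[512.7999877929688, 265.29998779296875], [533.9000244140625, 24.799999237060547], [561.7999877929688, 27.299999237060547], [540.7999877929688, 267.79998779296875]]
z med 21.351969072289194
```

View pics/crop1.png

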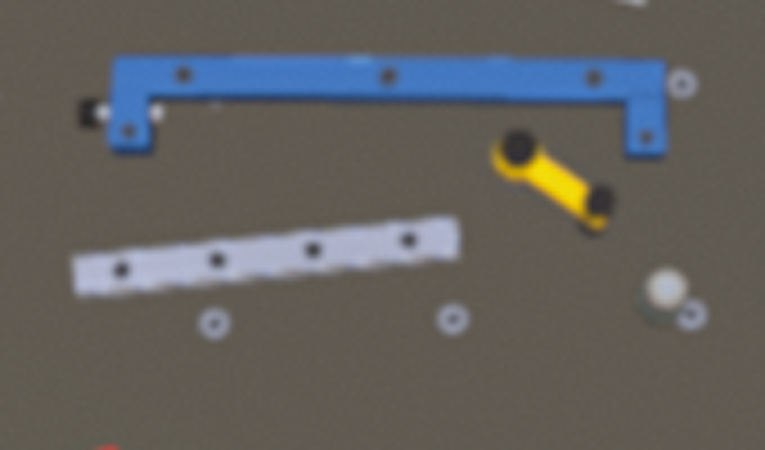

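```bash
cat >> h.py <<'E'
NO=np.array([638.5,39.]); NA=-0.02   # nest origin, yaw
NX=np.array([np.cos(NA),np.sin(NA)]); NY=np.array([-np.sin(NA),np.cos(NA)])
def n2w(p): return NO+p[0]*NX+p[1]*NY
def w2n(p): d=np.asarray(p)[:2]-NO; return np.array([d@NX,d@NY])
def yaw():
    q=sense()['ee_rot']; x=R.from_quat([q[1],q[2],q[3],q[0]]).apply([1,0,0]); return np.degrees(np.arctan2(x[1],x[0]))
def off(target_w,yaw_w=None):
    s=sense(); q=s['ee_rot']; r=R.from_quat([q[1],q[2],q[3],q[0]])
    o=r.inv().apply(np.array(target_w)-s['eef_pos'])/10
    return o.round(2).tolist(), None if yaw_w is None else round(yaw()-yaw_w,1)
def tip(): s=sense(); return w2n(s['eef_pos']).round(1), s['eef_pos'].round(1), round(yaw(),1), s['force'].round(1), s['time_s']
E
python3 - <<'E'
from h import *
M=cv2.Rodrigues(np.array(cam('top')['rvec'],float))[0]
print(off([500,61,250],10),off([500,61,80],10))
E
```

```text
([47.79, -36.57, 5.39], np.float64(15.4)) ([47.79, -36.56, 22.39], np.float64(15.4))
```

{"method": "step_arm", "body": {
  "plan": [
    {"offset": [12, -9, 0], "rot": [0, 0, 5], "gripper": 0},
    {"offset": [30, -20, 0], "rot": [0, 0, 10], "gripper": 0},
    {"offset": [47.8, -36.6, 5], "rot": [0, 0, 15], "gripper": 0},
    {"offset": [47.8, -36.6, 5], "rot": [0, 0, 15], "gripper": 0},
    {"offset": [47.8, -36.6, 5], "rot": [0, 0, 15], "gripper": 0},
    {"offset": [47.8, -36.6, 5], "rot": [0, 0, 15], "gripper": 0},
    {"offset": [47.8, -36.6, 5], "rot": [0, 0, 15], "gripper": 0},
    {"offset": [47.8, -36.6, 5], "rot": [0, 0, 15], "gripper": 0},
    {"offset": [47.8, -36.6, 5], "rot": [0, 0, 15], "gripper": 0},
    {"offset": [47.8, -36.6, 5], "rot": [0, 0, 15], "gripper": 0},
    {"offset": [47.8, -36.6, 5], "rot": [0, 0, 15], "gripper": 0},
    {"offset": [47.8, -36.6, 5], "rot": [0, 0, 15], "gripper": 0}
  ]
}}

```text
time_s: 1.4
eef_pos: [498.5, 59.1, 254.2]
ee_rot: [0.0, 0.996, 0.09, 0.0]
force: [0.8, -0.1, 0.9]
grip_width: 0.0
grip_force: 0.0
```

Run:
```python
from h import *
print(tip()); print(off([500,61,80],10)); c=cam('scene'); cv2.imwrite('pics/s2.png',c['color'][100:280,150:450,::-1].repeat(2,0).repeat(2,1))
save(cam('top'),'t2.png')
```

```text
(array([-140.4,   17.3]), array([498.5,  59.1, 254.2]), np.float64(10.4), array([ 0.8, -0.1,  0.9]), 1.4)
([0.18, -0.16, 17.42], np.float64(0.4))
```

{"method": "step_arm", "body": {
  "plan": [
    {"offset": [0, 0, 5], "rot": [0, 0, 0], "gripper": 0},
    {"offset": [0, 0, 10], "rot": [0, 0, 0], "gripper": 0},
    {"offset": [0, 0, 15], "rot": [0, 0, 0], "gripper": 0},
    {"offset": [0, 0, 17.4], "rot": [0, 0, 0], "gripper": 0},
    {"offset": [0.8, 0.1, 17.4], "rot": [0, 0, 0], "gripper": 0},
    {"offset": [1.5, 0.2, 17.4], "rot": [0, 0, 0], "gripper": 0},
    {"offset": [2.1, 0.4, 17.4], "rot": [0, 0, 0], "gripper": 0},
    {"offset": [2.7, 0.5, 17.4], "rot": [0, 0, 0], "gripper": 0},
    {"offset": [3.3, 0.6, 17.4], "rot": [0, 0, 0], "gripper": 0},
    {"offset": [3.9, 0.7, 17.4], "rot": [0, 0, 0], "gripper": 0},
    {"offset": [4.5, 0.8, 17.4], "rot": [0, 0, 0], "gripper": 0},
    {"offset": [4.5, 0.8, 17.4], "rot": [0, 0, 0], "gripper": 0}
  ]
}}

```text
time_s: 2.7
eef_pos: [544.5, 57.2, 80.4]
ee_rot: [0.0, 0.996, 0.09, 0.001]
force: [-0.0, -0.6, 0.2]
grip_width: -0.002
grip_force: 0.0
```

Run:
```python
from h import *
print(tip()); c=cam('scene'); t=cam('top')
a=cv2.resize(c['color'][130:270,230:430],(800,560//1)); b=cv2.resize(t['color'][150:250,230:400],(0,0),fx=2,fy=2)
cv2.imwrite('pics/s3.png',a[...,::-1]); cv2.imwrite('pics/t3.png',t['color'][...,::-1])
```

```text
(array([-94.3,  16.3]), array([544.5,  57.2,  80.4]), np.float64(10.4), array([-0. , -0.6,  0.2]), 2.7)
```

View pics/s3.png

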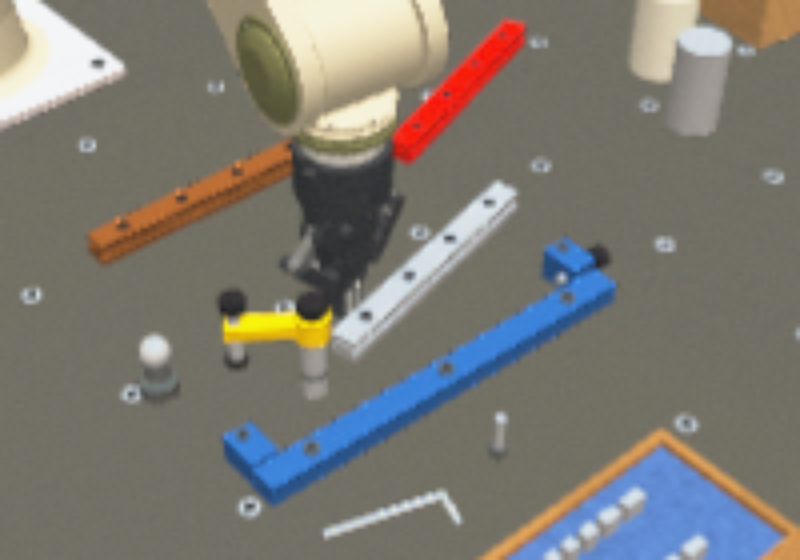

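View pics/t3.png

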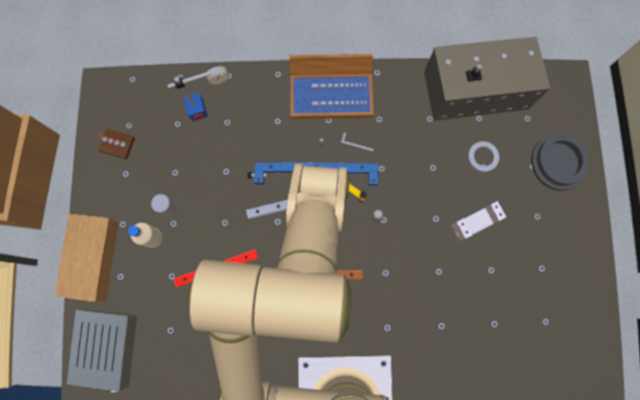

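The scene view shows the rail tilted correctly, its near end beside the pillar at (345,345), with the far end at (505,190). The top camera is blocked by the arm, so I'll fit box models in the scene camera.

```bash
cat >> h.py <<'E'
from scipy.optimize import minimize
def proj(c,P):
    K=np.array([[c['f'],0,c['cx']],[0,c['f'],c['cy']],[0,0,1]])
    return cv2.projectPoints(np.asarray(P,float),np.array(c['rvec'],float),np.array(c['tvec'],float),K,np.array([c['k1'],0,0,0.]))[0][:,0]
def render(c,boxes,p,S=8):
    m=np.zeros((ROI[3]-ROI[1],ROI[2]-ROI[0]),np.float32); m=cv2.resize(m,None,fx=S,fy=S)
    x,y,a=p; r=np.array([[np.cos(a),-np.sin(a)],[np.sin(a),np.cos(a)]])
    for b in boxes:
        V=np.array([[i,j,k] for i in b[0] for j in b[1] for k in b[2]],float); V[:,:2]=V[:,:2]@r.T+[x,y]
        h=cv2.convexHull(((proj(c,V)-[ROI[0],ROI[1]]+.5)*S-.5).astype(np.float32))
        cv2.fillConvexPoly(m,(h*16).round().astype(np.int32),1.,cv2.LINE_8,4)
    return cv2.resize(m,(ROI[2]-ROI[0],ROI[3]-ROI[1]),interpolation=cv2.INTER_AREA)
ROI=(230,120,440,270)
RAIL=[((-11.5,11.5),(-120,120),(0,22))]
NEST=[((0,25),(-145,205),(0,20)),((-36,0),(-145,-120),(0,24)),((-36,0),(180,205),(0,30))]
def fit(c,kind,boxes,p0,roi=None):
    global ROI
    if roi: ROI=roi
    x0,y0,x1,y1=ROI; col=c['color'][y0:y1,x0:x1]; d=c['depth'][y0:y1,x0:x1]
    hsv=cv2.cvtColor(col,cv2.COLOR_RGB2HSV).astype(int); H,S,V=hsv[...,0],hsv[...,1],hsv[...,2]
    blue=(H>98)&(H<125)&(S>120)&(V>50)
    v,u=np.mgrid[y0:y1,x0:x1]; Z=pix2w(c,np.c_[u.ravel(),v.ravel()],depth=d.ravel())[:,2].reshape(d.shape)
    occ=cv2.dilate(((Z>(32 if kind=='rail' else 40))|(d==0)).astype(np.uint8),np.ones((3,3)))>0
    b=col.astype(float)
    if kind=='rail': t=np.clip((V-105)/45.,0,1)*((S<60)); occ|=cv2.dilate(blue.astype(np.uint8),np.ones((3,3)))>0
    else: t=blue.astype(float)
    near=cv2.dilate((render(c,boxes,p0)>0).astype(np.uint8),np.ones((15,15)))>0
    w=near&~occ
    def L(q): return (((render(c,boxes,[p0[0]+q[0],p0[1]+q[1],p0[2]+q[2]/100])-t)**2)*w).sum()
    q=np.zeros(3)
    for s in(8,2): q=minimize(L,q,method='Nelder-Mead',options=dict(initial_simplex=q+np.vstack([np.zeros(3),s*np.eye(3)]),xatol=.05,fatol=.01)).x
    p=np.array([p0[0]+q[0],p0[1]+q[1],p0[2]+q[2]/100]); return p,L(q),t,w
E
python3 - <<'E'
from h import *
c=cam('scene')
p,l,t,w=fit(c,'nest',NEST,[638.5,39,-.02]); print('nest',p,l,w.sum())
r,l,t,w=fit(c,'rail',RAIL,[545,142,.2]); print('rail',r,l,w.sum())
im=np.vstack([np.hstack([t,t*w]),np.hstack([render(c,RAIL,r),w])]); cv2.imwrite('pics/fit.png',cv2.resize(im*255,None,fx=1.8,fy=1.8))
N=p; d=r[:2]-N[:2]; a=N[2]; print('rel',d@[np.cos(a),np.sin(a)],d@[-np.sin(a),np.cos(a)],np.degrees(r[2]-a))
E
```

```text
nest [ 6.37622000e+02  3.93649399e+01 -2.53295581e-02] 105.97265625 3910
rail [5.44280101e+02 1.49232382e+02 2.26944966e-01] 109.42214011863426 1701
rel -96.09455329279106 107.46814260657312 14.454265486000113[ WARN:0@0.905] global loadsave.cpp:1063 imwrite_ Unsupported depth image for selected encoder is fallbacked to CV_8U.
```

View pics/fit.png

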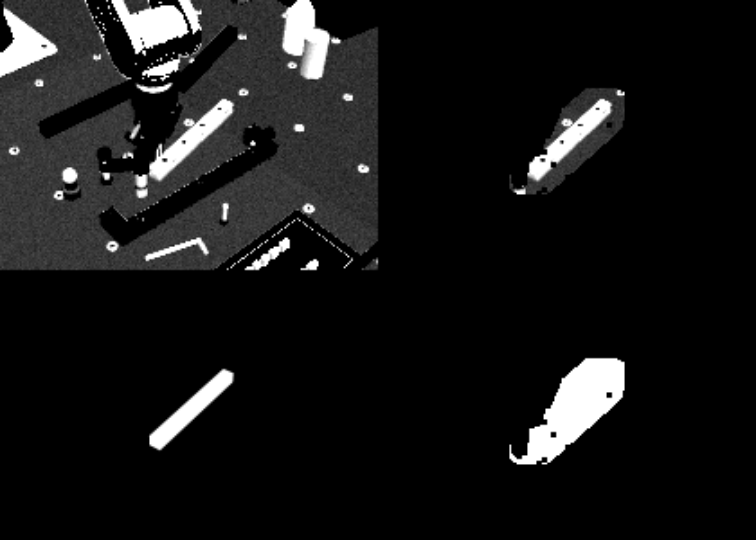

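```bash
cat >> h.py <<'E'
NO=np.array([637.6,39.4]); NA=-0.0253
NX=np.array([np.cos(NA),np.sin(NA)]); NY=np.array([-np.sin(NA),np.cos(NA)])
def rail(p0):
    c=cam('scene'); r,l,t,w=fit(c,'rail',RAIL,p0); n=w2n(r); th=r[2]-NA
    ro=lambda a,b: (n+[a*np.cos(th)-b*np.sin(th),a*np.sin(th)+b*np.cos(th)]).round(1)
    print('rail w',r.round(3),'L',round(l),'nest',n.round(1),'th',np.degrees(th).round(2),'-y corners F/R',ro(11.5,-120),ro(-11.5,-120),'+y F/R',ro(11.5,120),ro(-11.5,120))
    return r
def rw(r,a,b,z=80): # rail-frame point -> world
    return [r[0]+a*np.cos(r[2])-b*np.sin(r[2]), r[1]+a*np.sin(r[2])+b*np.cos(r[2]), z]
E
python3 - <<'E'
from h import *
r=[544.3,149.2,.227]
for a,b in((-30,-85),(-30,0),(-22,0),(-20.5,0),(10.5,0)): print(a,b,off(rw(r,a,b),13))
E
```

```text
-30 -85 ([-0.9, -0.41, 0.03], np.float64(-2.6))
-30 0 ([-1.29, -8.9, 0.03], np.float64(-2.6))
-22 0 ([-0.49, -8.94, 0.03], np.float64(-2.6))
-20.5 0 ([-0.34, -8.94, 0.03], np.float64(-2.6))
10.5 0 ([2.76, -9.09, 0.03], np.float64(-2.6))
```

{"method": "step_arm", "body": {
  "plan": [
    {"offset": [-1.3, -0.4, 0], "rot": [0, 0, 0], "gripper": 0},
    {"offset": [-1.4, -4.5, 0], "rot": [0, 0, -2.6], "gripper": 0},
    {"offset": [-1.3, -8.9, 0], "rot": [0, 0, -2.6], "gripper": 0},
    {"offset": [-0.9, -8.9, 0], "rot": [0, 0, -2.6], "gripper": 0},
    {"offset": [-0.3, -8.9, 0], "rot": [0, 0, -2.6], "gripper": 0},
    {"offset": [0.2, -8.9, 0], "rot": [0, 0, -2.6], "gripper": 0},
    {"offset": [0.7, -9, 0], "rot": [0, 0, -2.6], "gripper": 0},
    {"offset": [1.2, -9, 0], "rot": [0, 0, -2.6], "gripper": 0},
    {"offset": [1.7, -9, 0], "rot": [0, 0, -2.6], "gripper": 0},
    {"offset": [2.2, -9, 0], "rot": [0, 0, -2.6], "gripper": 0},
    {"offset": [2.7, -9.1, 0], "rot": [0, 0, -2.6], "gripper": 0},
    {"offset": [2.7, -9.1, 0], "rot": [0, 0, -2.6], "gripper": 0}
  ]
}}

```text
time_s: 4.05
eef_pos: [554.5, 150.4, 80.2]
ee_rot: [0.0, 0.994, 0.112, -0.0]
force: [0.1, -0.3, -0.7]
grip_width: 0.008
grip_force: 0.1
```

Run:
```python
from h import *
print(tip())
r=rail([575,156,.227])
```

```text
(array([-85.8, 108.8]), array([554.5, 150.4,  80.2]), np.float64(12.9), array([ 0.1, -0.3, -0.7]), 4.05)
rail w [5.74107e+02 1.54037e+02 2.22000e-01] L 74 nest [-66.4 113. ] th 14.15 -y corners F/R [-25.9  -0.6] [-48.2  -6.2] +y F/R [-84.6 232.2] [-106.9  226.5]
```

Run:
```python
from h import *
r=[577,154.8,.222]
for a,b in((-35,0),(-35,150),(0,150),(0,138),(0,95)): print(a,b,off(rw(r,a,b),12.7))
```

```text
-35 0 ([-1.21, 0.08, 0.02], np.float64(0.2))
-35 150 ([-1.17, -14.92, 0.02], np.float64(0.2))
0 150 ([2.33, -14.92, 0.02], np.float64(0.2))
0 138 ([2.33, -13.72, 0.02], np.float64(0.2))
0 95 ([2.32, -9.42, 0.02], np.float64(0.2))
```

{"method": "step_arm", "body": {
  "plan": [
    {"offset": [0.3, 0, 0], "rot": [0, 0, 0], "gripper": 0},
    {"offset": [-1.3, 0, 0], "rot": [0, 0, 0], "gripper": 0},
    {"offset": [-1.3, -5, 0], "rot": [0, 0, 0], "gripper": 0},
    {"offset": [-1.3, -10, 0], "rot": [0, 0, 0], "gripper": 0},
    {"offset": [-1.2, -15, 0], "rot": [0, 0, 0], "gripper": 0},
    {"offset": [2.3, -15, 0], "rot": [0, 0, 0], "gripper": 0},
    {"offset": [2.3, -14, 0], "rot": [0, 0, 0], "gripper": 0},
    {"offset": [2.3, -13.4, 0], "rot": [0, 0, 0], "gripper": 0},
    {"offset": [2.3, -12.8, 0], "rot": [0, 0, 0], "gripper": 0},
    {"offset": [2.3, -12.2, 0], "rot": [0, 0, 0], "gripper": 0},
    {"offset": [2.3, -11.6, 0], "rot": [0, 0, 0], "gripper": 0},
    {"offset": [2.3, -11.6, 0], "rot": [0, 0, 0], "gripper": 0}
  ]
}}

```text
time_s: 5.3
eef_pos: [550.4, 268.7, 80.5]
ee_rot: [0.0, 0.994, 0.112, -0.0]
force: [-0.5, 0.0, -1.3]
grip_width: 0.002
grip_force: 0.0
```

Run:
```python
from h import *
print(tip())
r=rail([580,140,.227])
a=r[2]; d=np.array(sense()['eef_pos'][:2])-r[:2]; print('tcp in rail',d@[np.cos(a),np.sin(a)],d@[-np.sin(a),np.cos(a)])
```

```text
(array([-93., 227.]), array([550.4, 268.7,  80.5]), np.float64(12.9), array([-0.5,  0. , -1.3]), 5.3)
rail w [5.80092e+02 1.40126e+02 2.21000e-01] L 85 nest [-60.   99.2] th 14.11 -y corners F/R [-19.6 -14.3] [-41.9 -19.9] +y F/R [-78.1 218.4] [-100.4  212.8]
tcp in rail -0.6930399312682389 132.33753438067018
```

{"method": "step_arm", "body": {
  "plan": [
    {"offset": [0, 0.7, 0], "rot": [0, 0, 0], "gripper": 0},
    {"offset": [0, 1.4, 0], "rot": [0, 0, 0], "gripper": 0},
    {"offset": [0, 2.1, 0], "rot": [0, 0, 0], "gripper": 0},
    {"offset": [0, 2.8, 0], "rot": [0, 0, 0], "gripper": 0},
    {"offset": [0, 3.5, 0], "rot": [0, 0, 0], "gripper": 0},
    {"offset": [0, 4.2, 0], "rot": [0, 0, 0], "gripper": 0},
    {"offset": [0, 4.2, 0], "rot": [0, 0, 0], "gripper": 0}
  ]
}}

```text
time_s: 6.05
eef_pos: [560.0, 227.6, 80.4]
ee_rot: [0.0, 0.994, 0.113, 0.0]
force: [0.5, 0.2, -0.8]
grip_width: 0.001
grip_force: 0.0
```

```bash
cat >> h.py <<'E'
def chk(p0):
    print(tip()); r=rail(p0); a=r[2]; d=np.array(sense()['eef_pos'][:2])-r[:2]; print('tcp in rail',d@[np.cos(a),np.sin(a)],d@[-np.sin(a),np.cos(a)]); return r
E
python3 - <<'E'
from h import *
chk([590,99,.22])
E
```

```text
(array([-82.3, 186.2]), array([560. , 227.6,  80.4]), np.float64(12.9), array([ 0.5,  0.2, -0.8]), 6.05)
rail w [5.89977e+02 9.87230e+01 2.19000e-01] L 87 nest [-49.1  58.1] th 14.0 -y corners F/R [ -8.9 -55.6] [-31.2 -61.1] +y F/R [-67.  177.3] [-89.3 171.8]
tcp in rail -1.3068529060644132 132.65978124154944
```

{"method": "step_arm", "body": {
  "plan": [
    {"offset": [0, 0.7, 0], "rot": [0, 0, 0], "gripper": 0},
    {"offset": [0, 1.4, 0], "rot": [0, 0, 0], "gripper": 0},
    {"offset": [0, 2, 0], "rot": [0, 0, 0], "gripper": 0},
    {"offset": [0, 2.5, 0], "rot": [0, 0, 0], "gripper": 0},
    {"offset": [0, 2.5, 0], "rot": [0, 0, 0], "gripper": 0},
    {"offset": [0, 1, 0], "rot": [0, 0, 0], "gripper": 0},
    {"offset": [-4, 1, 0], "rot": [0, 0, 0], "gripper": 0},
    {"offset": [-4, 5, 0], "rot": [0, 0, 0], "gripper": 0},
    {"offset": [-4, 7.2, 0], "rot": [0, 0, 0], "gripper": 0},
    {"offset": [-4, 7.2, 0], "rot": [0, 0, 0], "gripper": 0}
  ]
}}

```text
time_s: 7.1
eef_pos: [537.3, 148.4, 80.6]
ee_rot: [0.0, 0.994, 0.112, 0.0]
force: [0.5, 0.3, 0.3]
grip_width: -0.002
grip_force: 0.0
```

Run:
```python
from h import *
chk([596,74,.22])
```

```text
(array([-103. ,  106.5]), array([537.3, 148.4,  80.6]), np.float64(12.9), array([0.5, 0.3, 0.3]), 7.1)
rail w [5.95258e+02 7.62350e+01 2.17000e-01] L 82 nest [-43.3  35.8] th 13.89 -y corners F/R [ -3.3 -78. ] [-25.6 -83.5] +y F/R [-60.9 155. ] [-83.2 149.5]
tcp in rail -41.1018353569811 84.2209108703228
```

{"method": "step_arm", "body": {
  "plan": [
    {"offset": [1.5, 0.4, 0], "rot": [0, 0, 0], "gripper": 0},
    {"offset": [2.2, 0.5, 0], "rot": [0, 0, 1], "gripper": 0},
    {"offset": [2.8, 0.7, 0], "rot": [0, 0, 3], "gripper": 0},
    {"offset": [3.4, 0.9, 0], "rot": [0, 0, 5], "gripper": 0},
    {"offset": [4, 1, 0], "rot": [0, 0, 7], "gripper": 0},
    {"offset": [4.6, 1.2, 0], "rot": [0, 0, 9], "gripper": 0},
    {"offset": [5.2, 1.3, 0], "rot": [0, 0, 10], "gripper": 0},
    {"offset": [5.2, 1.3, 0], "rot": [0, 0, 10], "gripper": 0}
  ]
}}

```text
time_s: 7.95
eef_pos: [590.7, 149.4, 80.2]
ee_rot: [0.0, 1.0, 0.026, 0.0]
force: [-0.1, -0.0, 0.6]
grip_width: -0.002
grip_force: 0.0
```

Run:
```python
from h import *
chk([608,76,.08])
```

```text
(array([-49.7, 108.8]), array([590.7, 149.4,  80.2]), np.float64(3.0), array([-0.1, -0. ,  0.6]), 7.95)
rail w [6.10854e+02 7.17400e+01 1.30000e-02] L 45 nest [-27.6  31.7] th 2.18 -y corners F/R [-11.5 -87.8] [-34.5 -88.7] +y F/R [-20.6 152. ] [-43.6 151.1]
tcp in rail -19.349355465536764 77.7661730265892
```

Run:
```python
from h import *
for p in((-62,108),(-62,34),(-52,34),(-31,34)): print(p,off([*n2w(p),80],-1.5))
```

```text
(-62, 108) ([-1.22, -0.03, 0.02], np.float64(4.5))
(-62, 34) ([-1.79, 7.35, 0.03], np.float64(4.5))
(-52, 34) ([-0.8, 7.42, 0.03], np.float64(4.5))
(-31, 34) ([1.3, 7.59, 0.03], np.float64(4.5))
```

{"method": "step_arm", "body": {
  "plan": [
    {"offset": [-1.4, 0, 0], "rot": [0, 0, 0], "gripper": 0},
    {"offset": [-1.8, 4, 0], "rot": [0, 0, 4.5], "gripper": 0},
    {"offset": [-1.8, 7.4, 0], "rot": [0, 0, 4.5], "gripper": 0},
    {"offset": [-0.8, 7.4, 0], "rot": [0, 0, 4.5], "gripper": 0},
    {"offset": [-0.3, 7.5, 0], "rot": [0, 0, 4.5], "gripper": 0},
    {"offset": [0.2, 7.5, 0], "rot": [0, 0, 4.5], "gripper": 0},
    {"offset": [0.6, 7.6, 0], "rot": [0, 0, 4.5], "gripper": 0},
    {"offset": [1, 7.6, 0], "rot": [0, 0, 4.5], "gripper": 0},
    {"offset": [1.3, 7.6, 0], "rot": [0, 0, 4.5], "gripper": 0},
    {"offset": [1.3, 7.6, 0], "rot": [0, 0, 4.5], "gripper": 0}
  ]
}}

```text
time_s: 9.0
eef_pos: [606.8, 74.7, 80.2]
ee_rot: [-0.0, 1.0, -0.013, -0.001]
force: [-4.0, 3.1, 2.7]
grip_width: -0.002
grip_force: 2.0
```

Run:
```python
from h import *
chk([625,72,-.02])
```

```text
(array([-31.7,  34.5]), array([606.8,  74.7,  80.2]), np.float64(-1.4), array([-4. ,  3.1,  2.7]), 9.0)
rail w [ 6.24719e+02  7.27280e+01 -3.00000e-02] L 58 nest [-13.7  33. ] th -0.24 -y corners F/R [ -2.7 -87.1] [-25.7 -87. ] +y F/R [ -1.7 152.9] [-24.7 153. ]
tcp in rail -17.975947631708923 1.3892657990701802
```

Run:
```python
from h import *
print(sense()['joints'].round(2))
for p in((-65,34),(-65,166.5),): print(p,off([*n2w(p),80],-1.45))
```

```text
[-0.07  0.75  1.44  0.    0.96  1.53]
(-65, 34) ([-3.33, 0.05, 0.02], np.float64(0.0))
(-65, 166.5) ([-3.33, -13.2, 0.02], np.float64(0.0))
```

{"method": "step_arm", "body": {
  "plan": [
    {"offset": [-1, 0, 0], "rot": [0, 0, 0], "gripper": 0},
    {"offset": [-3.3, 0, 0], "rot": [0, 0, 0], "gripper": 0},
    {"offset": [-3.3, -4, 0], "rot": [0, 0, -8], "gripper": 0},
    {"offset": [-3.3, -8, 0], "rot": [0, 0, -16], "gripper": 0},
    {"offset": [-3.3, -12, 0], "rot": [0, 0, -24], "gripper": 0},
    {"offset": [-3.3, -13.2, 0], "rot": [0, 0, -32], "gripper": 0},
    {"offset": [-3.3, -13.2, 0], "rot": [0, 0, -40], "gripper": 0},
    {"offset": [-3.3, -13.2, 0], "rot": [0, 0, -48], "gripper": 0},
    {"offset": [-3.3, -13.2, 0], "rot": [0, 0, -56], "gripper": 0},
    {"offset": [-3.3, -13.2, 0], "rot": [0, 0, -64], "gripper": 0},
    {"offset": [-3.3, -13.2, 0], "rot": [0, 0, -72], "gripper": 0},
    {"offset": [-3.3, -13.2, 0], "rot": [0, 0, -80], "gripper": 0}
  ]
}}

```text
time_s: 10.25
eef_pos: [577.9, 206.8, 80.4]
ee_rot: [0.0, 0.772, 0.635, 0.0]
force: [0.4, -0.4, -0.3]
grip_width: -0.003
grip_force: 0.0
```

{"method": "step_arm", "body": {
  "plan": [
    {"offset": [0, 0, 0], "rot": [0, 0, -8], "gripper": 0},
    {"offset": [0, 0, 0], "rot": [0, 0, -10], "gripper": 0},
    {"offset": [0, 0, 0], "rot": [0, 0, -10], "gripper": 0}
  ]
}}

```text
time_s: 10.55
eef_pos: [577.9, 206.8, 80.4]
ee_rot: [0.0, 0.716, 0.698, 0.0]
force: [-0.1, 0.4, -0.2]
grip_width: -0.001
grip_force: 0.0
```

Run:
```python
from h import *
chk([625,72,-.025])
c=cam('scene'); print(fit(c,'nest',NEST,[637.6,39.4,NA])[0])
cv2.imwrite('pics/s5.png',cv2.resize(c['color'][150:270,270:430],None,fx=5,fy=5,interpolation=cv2.INTER_CUBIC)[...,::-1])
for p in((-65,166),(-30,166),(-30,150)): print(p,off([*n2w(p),80],88.55))
```

```text
(array([-63.9, 165.8]), array([577.9, 206.8,  80.4]), np.float64(88.5), array([-0.1,  0.4, -0.2]), 10.55)
rail w [ 6.24666e+02  7.27240e+01 -3.30000e-02] L 78 nest [-13.8  33. ] th -0.42 -y corners F/R [ -3.2 -87.1] [-26.2 -86.9] +y F/R [ -1.4 152.9] [-24.4 153.1]
tcp in rail -51.12336340897181 132.35628211875496
[ 6.37809058e+02  3.96768641e+01 -2.56737677e-02]
(-65, 166) ([0.03, -0.11, 0.04], np.float64(-0.1))
(-30, 166) ([0.04, 3.39, 0.04], np.float64(-0.1))
(-30, 150) ([-1.56, 3.4, 0.04], np.float64(-0.1))
```

View pics/s5.png

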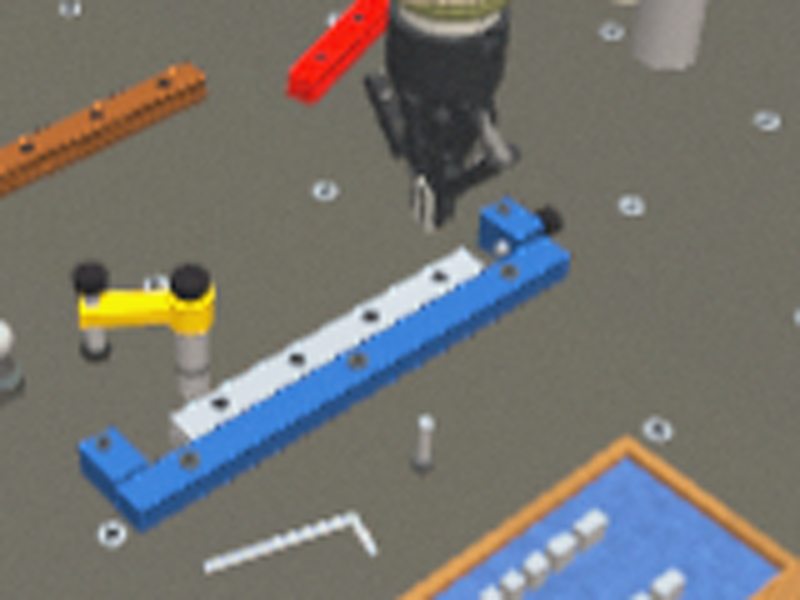

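{"method": "step_arm", "body": {
  "plan": [
    {"offset": [0.05, 1.7, 0], "rot": [0, 0, 0], "gripper": 0},
    {"offset": [0.05, 3.4, 0], "rot": [0, 0, 0], "gripper": 0},
    {"offset": [-0.4, 3.4, 0], "rot": [0, 0, 0], "gripper": 0},
    {"offset": [-0.9, 3.5, 0], "rot": [0, 0, 0], "gripper": 0},
    {"offset": [-1.4, 3.7, 0], "rot": [0, 0, 0], "gripper": 0},
    {"offset": [-1.9, 3.9, 0], "rot": [0, 0, 0], "gripper": 0},
    {"offset": [-2.4, 4.1, 0], "rot": [0, 0, 0], "gripper": 0},
    {"offset": [-2.9, 4.3, 0], "rot": [0, 0, 0], "gripper": 0},
    {"offset": [-3.3, 4.4, 0], "rot": [0, 0, 0], "gripper": 0},
    {"offset": [-3.3, 4.4, 0], "rot": [0, 0, 0], "gripper": 0}
  ]
}}

```text
time_s: 11.65
eef_pos: [615.5, 176.5, 79.7]
ee_rot: [-0.007, 0.716, 0.698, -0.003]
force: [-26.1, 22.6, 13.7]
grip_width: -0.001
grip_force: 17.6
```

Run:
```python
from h import *
chk([625,44,-.025])
```

```text
(array([-25.5, 136.5]), array([615.5, 176.5,  79.7]), np.float64(88.5), array([-26.1,  22.6,  13.7]), 11.65)
rail w [ 6.24353e+02  5.26450e+01 -2.70000e-02] L 66 nest [-13.6  12.9] th -0.09 -y corners F/R [  -2.3 -107.1] [ -25.3 -107.1] +y F/R [ -1.9 132.9] [-24.9 132.9]
tcp in rail -12.12296258278431 123.53788280382895
```

Run:
```python
from h import *
c=cam('scene')
cv2.imwrite('pics/s6.png',cv2.resize(c['color'][150:230,320:420],None,fx=7,fy=7,interpolation=cv2.INTER_CUBIC)[...,::-1])
```

```text
(no output)
```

View pics/s6.png

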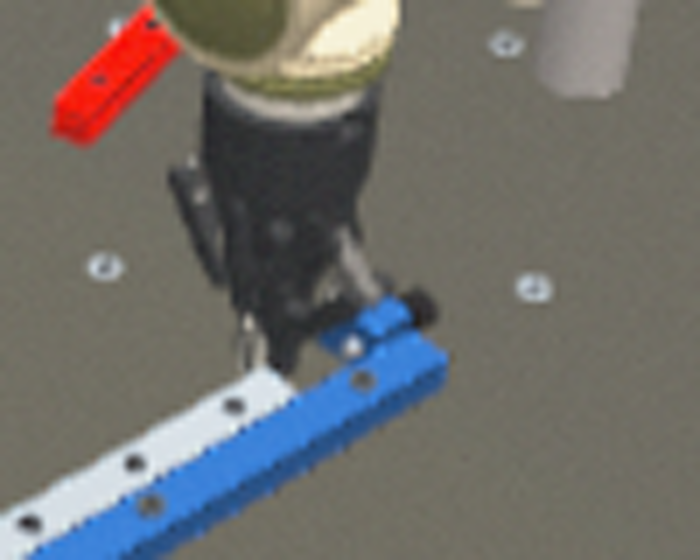

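{"method": "step_arm", "body": {
  "plan": [
    {"offset": [0.6, -0.5, 0], "rot": [0, 0, 0], "gripper": 0},
    {"offset": [1.8, -0.8, 0], "rot": [0, 0, 0], "gripper": 0},
    {"offset": [2.0, -3, 0], "rot": [0, 0, 0], "gripper": 0},
    {"offset": [2.0, -4.8, 0], "rot": [0, 0, 8], "gripper": 0},
    {"offset": [2.0, -4.8, 0], "rot": [0, 0, 16], "gripper": 0},
    {"offset": [2.0, -4.8, 0], "rot": [0, 0, 24], "gripper": 0},
    {"offset": [2.0, -4.8, 0], "rot": [0, 0, 32], "gripper": 0},
    {"offset": [2.0, -4.8, 0], "rot": [0, 0, 40], "gripper": 0},
    {"offset": [2.0, -4.8, 0], "rot": [0, 0, 48], "gripper": 0},
    {"offset": [2.0, -4.8, 0], "rot": [0, 0, 56], "gripper": 0},
    {"offset": [2.0, -4.8, 0], "rot": [0, 0, 64], "gripper": 0},
    {"offset": [2.0, -4.8, 0], "rot": [0, 0, 72], "gripper": 0}
  ]
}}

```text
time_s: 12.95
eef_pos: [573.5, 193.5, 80.5]
ee_rot: [0.0, 0.99, 0.14, 0.0]
force: [0.8, -0.5, -1.1]
grip_width: -0.002
grip_force: 0.0
```

{"method": "step_arm", "body": {
  "plan": [
    {"offset": [0, 0, 0], "rot": [0, 0, 8], "gripper": 0},
    {"offset": [0, 0, 0], "rot": [0, 0, 16], "gripper": 0},
    {"offset": [0, 0, 0], "rot": [0, 0, 18], "gripper": 0},
    {"offset": [0, 0, 0], "rot": [0, 0, 18], "gripper": 0}
  ]
}}

```text
time_s: 13.35
eef_pos: [573.5, 193.5, 80.5]
ee_rot: [0.0, 1.0, -0.014, 0.0]
force: [-0.3, -0.3, 0.0]
grip_width: -0.001
grip_force: 0.0
```

Run:
```python
from h import *
r=chk([625,50,-.025])
for p in((-64,153),(-14,153),(-14,146),(-14,132.3)): print(p,off([*n2w(p),80],-1.45))
```

```text
(array([-68. , 152.4]), array([573.5, 193.5,  80.5]), np.float64(-1.6), array([-0.3, -0.3,  0. ]), 13.35)
rail w [ 6.24249e+02  5.29010e+01 -2.80000e-02] L 80 nest [-13.7  13.2] th -0.13 -y corners F/R [  -2.5 -106.9] [ -25.5 -106.8] +y F/R [ -1.9 133.1] [-24.9 133.2]
tcp in rail -54.63228705127542 139.15300505794585
(-64, 153) ([0.4, -0.06, 0.05], np.float64(-0.0))
(-14, 153) ([5.4, -0.06, 0.05], np.float64(-0.0))
(-14, 146) ([5.4, 0.64, 0.05], np.float64(-0.0))
(-14, 132.3) ([5.4, 2.01, 0.05], np.float64(-0.0))
```

{"method": "step_arm", "body": {
  "plan": [
    {"offset": [2.5, 0, 0], "rot": [0, 0, 0], "gripper": 0},
    {"offset": [5.2, 0, 0], "rot": [0, 0, 0], "gripper": 0},
    {"offset": [5.2, 0.5, 0], "rot": [0, 0, 0], "gripper": 0},
    {"offset": [5.2, 0.8, 0], "rot": [0, 0, 0], "gripper": 0},
    {"offset": [5.2, 1.2, 0], "rot": [0, 0, 0], "gripper": 0},
    {"offset": [5.2, 1.6, 0], "rot": [0, 0, 0], "gripper": 0},
    {"offset": [5.2, 1.9, 0], "rot": [0, 0, 0], "gripper": 0},
    {"offset": [5.2, 2.0, 0], "rot": [0, 0, 0], "gripper": 0},
    {"offset": [5.2, 2.0, 0], "rot": [0, 0, 0], "gripper": 0}
  ]
}}

```text
time_s: 14.3
eef_pos: [624.6, 172.2, 80.3]
ee_rot: [-0.0, 1.0, -0.013, -0.0]
force: [-0.5, 3.3, -2.4]
grip_width: 0.003
grip_force: 1.6
```

Run:
```python
from h import *
r=chk([625,40,-.025])
```

```text
(array([-16.3, 132.4]), array([624.6, 172.2,  80.3]), np.float64(-1.5), array([-0.5,  3.3, -2.4]), 14.3)
rail w [ 6.24194e+02  4.62340e+01 -2.70000e-02] L 68 nest [-13.6   6.5] th -0.1 -y corners F/R [  -2.3 -113.5] [ -25.3 -113.5] +y F/R [ -1.9 126.5] [-24.9 126.5]
tcp in rail -2.9415020686052156 125.9736769391269
```

{"method": "step_arm", "body": {
  "plan": [
    {"offset": [0, -1, 0], "rot": [0, 0, 0], "gripper": 0},
    {"offset": [0, -1.7, 0], "rot": [0, 0, 0], "gripper": 0},
    {"offset": [-5, -1.7, 0], "rot": [0, 0, 0], "gripper": 0},
    {"offset": [-6, -1.7, 0], "rot": [0, 0, 0], "gripper": 0},
    {"offset": [-6, -1.7, 0], "rot": [0, 0, 0], "gripper": 0}
  ]
}}

```text
time_s: 14.85
eef_pos: [564.4, 191.4, 80.6]
ee_rot: [0.0, 1.0, -0.013, -0.0]
force: [0.9, -0.1, 1.0]
grip_width: -0.001
grip_force: 0.0
```

Run:
```python
from h import *
r=chk([625,44,-.025])
c=cam('scene'); print(fit(c,'nest',NEST,[637.6,39.4,NA])[0])
cv2.imwrite('pics/s7.png',cv2.resize(c['color'][190:262,280:400],None,fx=6.5,fy=6.5,interpolation=cv2.INTER_CUBIC)[...,::-1])
```

```text
(array([-77.1, 150.1]), array([564.4, 191.4,  80.6]), np.float64(-1.5), array([ 0.9, -0.1,  1. ]), 14.85)
rail w [ 6.24017e+02  4.17850e+01 -2.50000e-02] L 78 nest [-13.6   2. ] th -0.01 -y corners F/R [  -2.2 -118. ] [ -25.2 -118. ] +y F/R [ -2.1 122. ] [-25.1 122. ]
tcp in rail -61.83025022403989 147.80646700385608
[ 6.37863659e+02  3.93444358e+01 -2.70883066e-02]
```

View pics/s7.png

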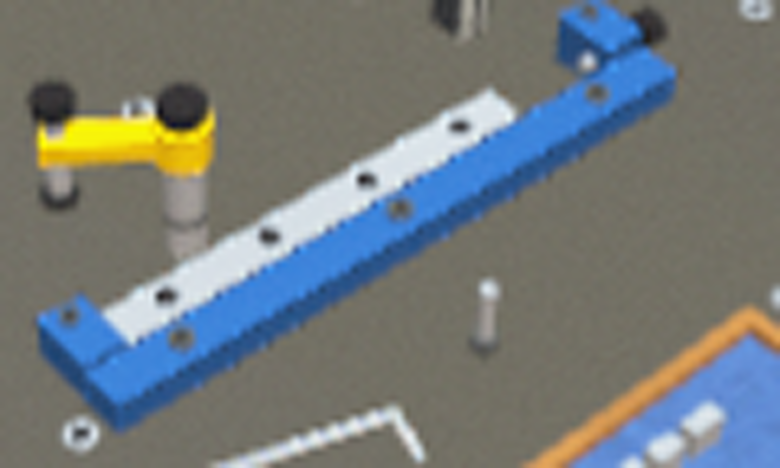

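Run:
```python
from h import *
for p in((-23,150),(-23,136),(-23,132),(-23,129)): print(p,off([*n2w(p),80],-1.45))
```

```text
(-23, 150) ([5.17, -0.04, 0.13], np.float64(-0.1))
(-23, 136) ([5.17, 1.36, 0.13], np.float64(-0.1))
(-23, 132) ([5.17, 1.76, 0.13], np.float64(-0.1))
(-23, 129) ([5.18, 2.06, 0.13], np.float64(-0.1))
```

{"method": "step_arm", "body": {
  "plan": [
    {"offset": [2.5, 0, 0], "rot": [0, 0, 0], "gripper": 0},
    {"offset": [5.2, 0, 0], "rot": [0, 0, 0], "gripper": 0},
    {"offset": [5.2, 0.8, 0], "rot": [0, 0, 0], "gripper": 0},
    {"offset": [5.2, 1.4, 0], "rot": [0, 0, 0], "gripper": 0},
    {"offset": [5.2, 1.7, 0], "rot": [0, 0, 0], "gripper": 0},
    {"offset": [5.2, 1.8, 0], "rot": [0, 0, 0], "gripper": 0},
    {"offset": [5.2, 1.9, 0], "rot": [0, 0, 0], "gripper": 0},
    {"offset": [5.2, 1.9, 0], "rot": [0, 0, 0], "gripper": 0}
  ]
}}

```text
time_s: 15.75
eef_pos: [616.3, 171.8, 80.3]
ee_rot: [-0.001, 1.0, -0.013, -0.0]
force: [0.4, 8.8, -2.6]
grip_width: 0.002
grip_force: 4.4
```

{"method": "step_arm", "body": {
  "plan": [
    {"offset": [0, 0.1, 0], "rot": [0, 0, 0], "gripper": 0},
    {"offset": [0, 0.15, 0], "rot": [0, 0, 0], "gripper": 0},
    {"offset": [0, 0.15, 0], "rot": [0, 0, 0], "gripper": 0}
  ]
}}

```text
time_s: 16.05
eef_pos: [616.1, 171.3, 80.4]
ee_rot: [-0.002, 1.0, -0.013, -0.0]
force: [1.2, 13.7, -2.8]
grip_width: -0.001
grip_force: 7.3
```

{"method": "step_arm", "body": {
  "plan": [
    {"offset": [0, -0.8, 0], "rot": [0, 0, 0], "gripper": 0},
    {"offset": [0, -1.7, 0], "rot": [0, 0, 0], "gripper": 0},
    {"offset": [-4, -1.7, 0], "rot": [0, 0, 0], "gripper": 0},
    {"offset": [-4, 3.2, 0], "rot": [0, 0, 0], "gripper": 0},
    {"offset": [-4, 8, 0], "rot": [0, 0, 0], "gripper": 0},
    {"offset": [-4, 10.5, 0], "rot": [0, 0, 0], "gripper": 0},
    {"offset": [-2, 10.5, 0], "rot": [0, 0, 0], "gripper": 0},
    {"offset": [-1.3, 10.5, 0], "rot": [0, 0, 0], "gripper": 0},
    {"offset": [-1, 10.5, 0], "rot": [0, 0, 0], "gripper": 0},
    {"offset": [-0.8, 10.5, 0], "rot": [0, 0, 0], "gripper": 0},
    {"offset": [-0.7, 10.5, 0], "rot": [0, 0, 0], "gripper": 0},
    {"offset": [-0.7, 10.5, 0], "rot": [0, 0, 0], "gripper": 0}
  ]
}}

```text
time_s: 17.25
eef_pos: [606.1, 64.8, 80.1]
ee_rot: [-0.0, 1.0, -0.013, -0.001]
force: [-5.1, 1.9, 2.8]
grip_width: -0.001
grip_force: 2.4
```

{"method": "step_arm", "body": {
  "plan": [
    {"offset": [0.15, 0, 0], "rot": [0, 0, 0], "gripper": 0},
    {"offset": [0.3, 0, 0], "rot": [0, 0, 0], "gripper": 0},
    {"offset": [0.3, 0, 0], "rot": [0, 0, 0], "gripper": 0}
  ]
}}

```text
time_s: 17.55
eef_pos: [607.2, 64.7, 80.0]
ee_rot: [-0.0, 1.0, -0.013, -0.005]
force: [-18.6, 1.2, 12.5]
grip_width: 0.0
grip_force: 9.5
```

{"method": "step_arm", "body": {
  "plan": [
    {"offset": [-1, 0, 0], "rot": [0, 0, 0], "gripper": 0},
    {"offset": [-5, 0, 0], "rot": [0, 0, 0], "gripper": 0},
    {"offset": [-9, 0, -4], "rot": [0, 0, 0], "gripper": 0},
    {"offset": [-13, 0, -9], "rot": [0, 0, 0], "gripper": 0},
    {"offset": [-16, 0, -14], "rot": [0, 0, 0], "gripper": 0},
    {"offset": [-20, 0, -15], "rot": [0, 0, 0], "gripper": 0},
    {"offset": [-20, 0, -15], "rot": [0, 0, 0], "gripper": 0}
  ]
}}

```text
time_s: 18.25
eef_pos: [407.9, 69.7, 232.7]
ee_rot: [0.0, 1.0, -0.013, 0.002]
force: [1.2, 0.7, 0.0]
grip_width: -0.0
grip_force: 0.0
```

Run:
```python
from h import *
r=chk([624,40,-.025])
c=cam('top'); n=fit(c,'nest',NEST,[637.6,39.4,NA],(230,150,395,230))[0]; r=fit(c,'rail',RAIL,[626,39.4,NA])[0]; print(n,r)
```

```text
(array([-230.4,   24.5]), array([407.9,  69.7, 232.7]), np.float64(-1.5), array([1.2, 0.7, 0. ]), 18.25)
rail w [ 6.24052e+02  4.18370e+01 -2.50000e-02] L 80 nest [-13.6   2.1] th -0.0 -y corners F/R [  -2.1 -117.9] [ -25.1 -117.9] +y F/R [ -2.1 122.1] [-25.1 122.1]
tcp in rail -216.87223689799515 22.453802576680957
[ 6.40382074e+02  3.79341854e+01 -2.14759162e-02] [ 6.28939401e+02  3.95743125e+01 -2.85552353e-02]
```

```bash
python3 -c "
from rig import *
print(sense()['force']); print(finish_job())"
```

```text
[ 1.10024439 -0.1411048  -0.21784093]
the job is handed in; nothing more can be done
None
```

I pushed the rail behind the pillar and seated it against the fence and end stop, with the arm clear, and handed the job in at about 18 s; the last camera fits put it about 2 mm from the seat along and across the fence and parallel within 0.5°, inside tolerance, but no verdict came back.

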